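# Feed a panel past the roller guide to the stop of an edge bander

## Task

Load the edge bander: push the loose white panel along the table through the narrow gap between the fence and the rubber guide rollers, out the other side, until its leading edge is fully home against the red stop and its side is flush along the fence. Only push it with the fingers, so that it slides flat on the table: do not lift or carry it, feed it with the end that already points towards the rollers in front, and leave the tin, the iron weight and the spanner where they are.

Things in the scene. Friction and masses are not known exactly. Their poses are not given: they have to be found in the camera images.
- panel: Loose white-faced chipboard panel with raw brown edges, about 0.17 kg, lying flat: 110 mm wide (its x), 130 mm long (its y), 18 mm thick. Origin: centre of its underside. +y points to its leading edge (towards the rollers, at the start up to 0.4 rad askew), +x to the side that goes against the fence. It slides on the table at a few newtons at most.
- panel_lead (a point): Middle of the panel's leading edge, on its underside: 65 mm along +y from the panel's origin.
- fence: Fixed straight aluminium rail, 34 mm high, 30 mm deep, feet behind it, on the far side of the work; its place and angle vary. Origin at table level on its flat working face; +y along the face in the feed direction (to the robot's left), +x into the rail, away from the robot. The face runs from y -0.335 to +0.305. A panel flush with it has its origin at x = -0.055 here.
- roller_guide: Fixed black magnet block, two yellow switches, two free-spinning black rubber rollers (40 mm across, axle heads to 41 mm high) facing the fence over a 113 mm gap: 3 mm more than the panel. Origin: mid-gap at table level, midway between the rollers; axes as the fence's. Roller axes at x -0.0765, y -0.026 and +0.026; all of it within x -0.056 to -0.175, y -0.06 to 0.06, 50 mm high.
- stop: Fixed red stop clamped over the fence beyond the rollers; its place along the fence varies. Origin at table level where its stopping face meets the fence face; axes as the fence's. The face looks along -y, reaches to x -0.076, 3 to 31 mm high (bridge and knob over the fence to 68 mm). Panel home: its origin at x -0.055, y -0.065 here, its trailing edge past both rollers.
- weight: Bystander: a dark iron disc, 48 mm across, 18 mm high, loose, on the near side of the table to the left. Origin at the centre of its underside. Leave it alone.
- tin: Bystander: a small tin with a yellow band, 54 mm across, 75 mm high, loose, upright, on the near side of the table to the left. Origin at the centre of its underside. Leave it alone.
- spanner: Bystander: a steel spanner 150 mm long lying loose along the back of the fence. Leave it alone.
Mind the look-alikes: they are no part of the job. What is shaped like the roller_guide but green is not meant. Of the things shaped like the panel, the white one is meant.

How it is judged:
By the outcome, as a careful person would: the job done as asked, in the order asked, and still so for the second after the job is handed in, with the robot touching nothing.
It also fails if it takes over 61 s, if anything falls off the work surface, if the arm or the gripper's body presses on something with over 40 N, if the wrist force passes 120 N, or if a joint passes its speed limit or range.

## Robot

A 6-joint arm with a two-finger parallel gripper is mounted at the origin on the work surface. World frame = base frame: x ahead of the robot, y to its left, z up, the work surface at z = 0. Lengths are in m, angles in rad, forces in N, time in s.
With the tool pointing down it reaches from about 0.275 to 0.75 m from the base axis. Payload 10.2 kg.
Tool frame: the origin (TCP) lies on the mounting face of the last link; the fingertips stand 173 mm ahead of it and the grasp point (between the pads) lies 155 mm ahead of it; z points along the fingers, y is the direction in which the jaws open and shut (so a half turn about z gives the same grasp; the last joint's range is limited). The gripper opens to 85 mm and grips with 20 to 120 N. Pads are 22 mm wide; open, the fingers measure 114 mm over their backs; the gripper's body (76 mm by 85 mm) begins 54 mm behind the grasp point. The pads swing forward as they close: fully open they stand 13 mm farther back than shut.
Start: joints at [-1.427, 0.313, 1.498, -0, 1.331, -0.223], TCP at [0.188, -0.49, 0.405] pointing down, gripper open.
Joint ranges: [-2.94, 2.94], [-0.97, 2.17], [0.19, 2.56], [-1.23, 4.37], [0.02, 3.11], [-2.88, 2.88]. Speed limits (rad/s): [2.39, 2.39, 3.01, 3.14, 3.14, 3.14].

## Interface

Orientations are given as a unit quaternion [w, x, y, z].
In Python, from plant import status, grab_frame, arm gives the robot as it stands.
- The arm moves only by the tool carry_out, never from a script. Its argument "commands" is a list that holds one entry, the list of rows, each a list of 6 numbers: the shift along the tool's x, y, z in mm, then the turn, a rotation vector about the tool's x, y, z in degrees. In form: [[[dx, dy, dz, wx, wy, wz], ...]]. A call has exactly 8 rows; each row shifts and turns the commanded pose from where the row before left it, along the tool's axes as they then stand; what a row does not reach is not made up. A row lasts 1/10 s, in which the tool goes at most 50 mm and 8.59 degrees, less where a joint would pass 70% of its speed; a pose out of reach is approached as far as the arm can. A call with a gripper value outside its range is refused whole. "fingers" is the closure, from 0 (fully open) to 1 (shut), set as the call begins (left out, the last holds). The fingers move at their own pace and stop on an object; the grip force is fixed at half the most. Time passes only in rows, so rows that do not move let the fingers close, or fill a call up. It gives the time, the measured TCP pose, the force and the opening at its end, in the units of the state.
- status.get_state(): the state, without advancing time (a new reading comes with each control period).
- grab_frame(name): name is "side" or "top"; returns a dict with "pixels" (384x512x3 uint8, blue, green, red), "z_map" (384x512 float32, m along the optical axis (not along the pixel's ray), 0 where there is no reading), "mtx" (3x3 intrinsics, pixels), "view" (4x4, takes a point from world to camera coordinates). Camera axes: x right, y down, z forward; pixel columns grow to the right and rows downward; lengths in m; the calibration is good to about 2 mm. A picture is of the moment at which its call begins.
- arm.close_job(): hands the job in, once; it reports no verdict.
The state is a dict: "time_s": time; "joints": joint angles; "dq": joint speeds; "effort": joint torques, N m; "eef_pos": TCP position; "tool_rot": TCP orientation; "ft_force": force on the tool from outside, world axes, zero at the start; "wrist_torque": the same for the moment, N m; "gripper_width": opening from 0.0 (shut) to 1.0 (fully open).
Only numpy, scipy, OpenCV 4.12 (cv2) and the standard library are available. Lean on these libraries where they do the work, as an engineer would, in place of code of your own. Each camera call takes 0.05 s, during which the arm holds its last target.

## Working session

There is one attempt and no reset: what is moved stays moved. The work goes in short steps, Python scripts to look and compute and a tool call to move; the robot and the scene stay as the last step left them, time stands still between calls to the robot, and variables do not carry over. Pictures are saved under pics/ and viewed, and the job is handed in when it is done.

Besides the shell and the picture viewer there is one more tool, called as a command line: name --argument value ..., lists and objects as JSON in quotes. carry_out: Moves the arm, as the interface text tells. Its arguments: {"type":"object","properties":{"commands":{"type":"array","items":{"type":"array","items":{"type":"array","items":{"type":"number"}}}},"fingers":{"type":"number"}},"required":["commands"]}

```bash
ls; mkdir -p pics
python3 - <<'E'
from plant import status, grab_frame, arm
import cv2,numpy as np
s=status.get_state();print(s)
for n in("side","top"):
    f=grab_frame(n);np.savez("pics/%s0.npz"%n,**f)
    cv2.imwrite("pics/%s0.png"%n,cv2.resize(f["pixels"],(800,600),interpolation=cv2.INTER_CUBIC))
    print(n,f["mtx"],f["view"])
E
```

```text
pics
{'time_s': 0.0, 'joints': array([-1.42739679e+00,  3.13465281e-01,  1.49846150e+00, -3.07542078e-06,
        1.33102142e+00, -2.23419037e-01]), 'dq': array([ 0.00031668,  0.00038673, -0.00056069, -0.00113357, -0.00092255,
       -0.00051996]), 'effort': array([ 8.25972766e-04, -4.12267220e+01, -2.59739703e+01, -1.65597212e-04,
        4.09636748e-03, -3.23841800e-05]), 'eef_pos': array([ 0.18826285, -0.49003882,  0.40411792]), 'tool_rot': array([-6.77290524e-04,  9.83227321e-01,  1.82383048e-01,  2.56180279e-05]), 'ft_force': array([ 0.35985526,  0.20799202, -0.09945624]), 'wrist_torque': array([ 0.02808088,  0.01173132, -0.03375469]), 'gripper_width': 0.9993149654538827}
side [[366.44863042   0.         249.94381498]
 [  0.         366.44863042 189.92451203]
 [  0.           0.           1.        ]] [[-0.96081525 -0.2770489  -0.00882969  0.52564913]
 [-0.18434886  0.6624679  -0.72605219  0.1643713 ]
 [ 0.20700135 -0.69597427 -0.68758291  0.93004722]
 [ 0.          0.          0.          1.        ]]
top [[395.15667869   0.         252.1474103 ]
 [  0.         395.15667869 196.45406249]
 [  0.           0.           1.        ]] [[ 3.30991310e-04 -9.99973163e-01  7.31878248e-03 -4.19005134e-02]
 [-9.94998364e-01 -1.06040515e-03 -9.98855869e-02  5.65054075e-01]
 [ 9.98906671e-02 -7.24911533e-03 -9.94972012e-01  1.16240627e+00]
 [ 0.00000000e+00  0.00000000e+00  0.00000000e+00  1.00000000e+00]]
```

View pics/top0.png

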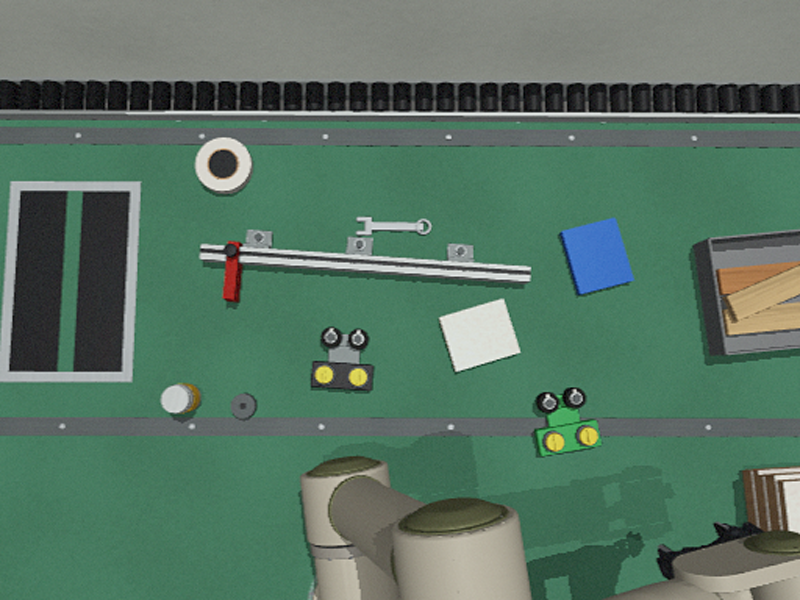

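View pics/side0.png

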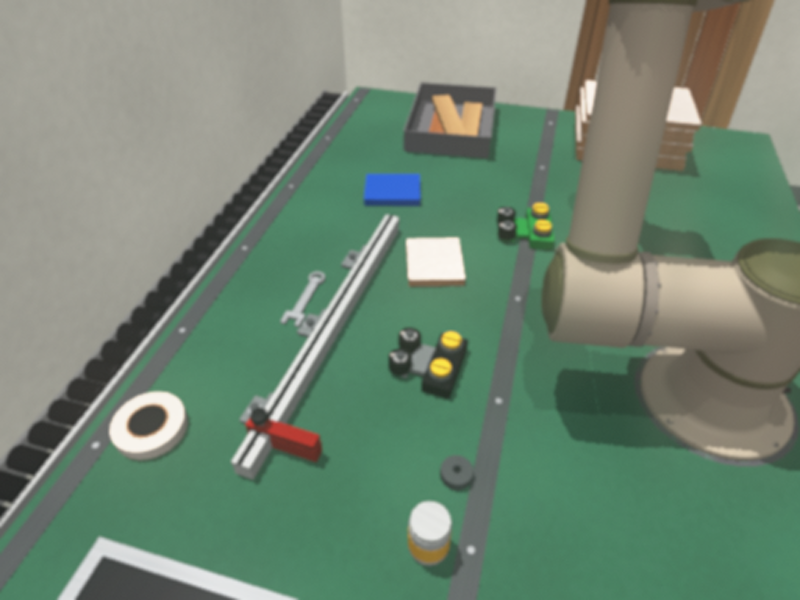

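The top view shows the white panel at (480,335), and a blue look-alike panel at (597,256). The black roller guide is at (343,360) and its green look-alike at (567,420). The fence runs (200,252) to (530,275), with the red stop at (232,270). The white panel and the black guide fit the description. I'll confirm in an enlarged crop.

Run:
```python
import cv2,numpy as np
f=np.load("pics/top0.npz");im=f["pixels"]
c=im[140:265,120:345]  # original px
cv2.imwrite("pics/crop0.png",cv2.resize(c,None,fx=3.5,fy=3.5,interpolation=cv2.INTER_CUBIC))
```

```text
(no output)
```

View pics/crop0.png

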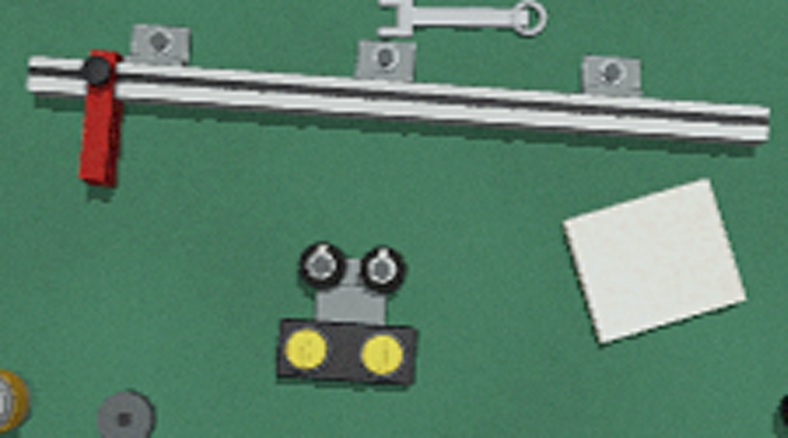

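```bash
cat > h.py <<'E'
import numpy as np,cv2
def unproj(f,uv,z):
    uv=np.atleast_2d(np.asarray(uv,float));K=f["mtx"];V=f["view"];R=V[:3,:3];t=V[:3,3]
    C=-R.T@t; d=np.c_[(uv[:,0]-K[0,2])/K[0,0],(uv[:,1]-K[1,2])/K[1,1],np.ones(len(uv))]@R
    return C+d*((z-C[2])/d[:,2])[:,None]
def world(f):
    K=f["mtx"];V=f["view"];h,w=f["z_map"].shape;u,v=np.meshgrid(np.arange(w),np.arange(h));Z=f["z_map"]
    P=np.stack([(u-K[0,2])/K[0,0]*Z,(v-K[1,2])/K[1,1]*Z,Z],-1)
    return (P-V[:3,3])@V[:3,:3]
def crop(x,y,s=3.5,ox=120,oy=140): return (x+.5)/s-.5+ox,(y+.5)/s-.5+oy
def proj(f,P):
    P=np.atleast_2d(P);q=P@f["view"][:3,:3].T+f["view"][:3,3];q=q@f["mtx"].T;return q[:,:2]/q[:,2:]
E
python3 - <<'E'
from h import *
np.set_printoptions(precision=4,suppress=True)
f=np.load("pics/top0.npz");V=f["view"];print("cam",-V[:3,:3].T@V[:3,3])
print("panel",unproj(f,[crop(*p) for p in[(565,221),(709,179),(746,299),(600,344)]],.018))
fn=unproj(f,[crop(*p) for p in[(28,91),(769,138),(28,57),(769,106)]],.034);print("fence",fn)
print("rollers",unproj(f,[crop(*p) for p in[(321,264),(382,268)]],.041))
print("stop near end top",unproj(f,[crop(*p) for p in[(80,180),(117,185),(121,100)]],.031))
P=world(f);im=f["pixels"].astype(int)
# depth check: panel mask
m=(im.min(-1)>170)&(abs(P[...,2]-.018)<.008)&(P[...,0]<.56)&(P[...,0]>.3)
n,l,st,c=cv2.connectedComponentsWithStats(m.astype(np.uint8));k=1+np.argmax(st[1:,4]);print(st[k])
mm=(l==k); pts=np.argwhere(mm)[:,::-1]; W=unproj(f,pts,.018)[:,:2]
r=cv2.minAreaRect((W*1000).astype(np.float32));print(r,np.mean(W,0),'z',np.median(P[mm][:,2]))
# fence top depth
m=(abs(P[...,2]-.034)<.006)&(P[...,0]>.5)&(P[...,0]<.75)&(im.min(-1)>150)
n,l,st,c=cv2.connectedComponentsWithStats(m.astype(np.uint8));
for k in range(1,n):
    if st[k,4]>80: print(st[k],np.median(P[l==k][:,2]))
for g in ["side"]:
    s=np.load("pics/side0.npz");Q=world(s)
print(P[300:301,250,:], np.median(P[200:210,100:110,2]))
E
```

```text
cam [ 0.4461 -0.0329  1.2133]
panel [[ 0.5469 -0.1294  0.018 ]
 [ 0.5837 -0.2552  0.018 ]
 [ 0.4795 -0.2854  0.018 ]
 [ 0.4408 -0.1588  0.018 ]]
fence [[ 0.6575  0.3341  0.034 ]
 [ 0.6175 -0.3046  0.034 ]
 [ 0.6873  0.335   0.034 ]
 [ 0.6454 -0.3052  0.034 ]]
rollers [[0.5082 0.0795 0.041 ]
 [0.5049 0.0278 0.041 ]]
stop near end top [[0.5807 0.288  0.031 ]
 [0.5764 0.2562 0.031 ]
 [0.6503 0.2546 0.031 ]]
[ 281  199   52   39 1426]
((513.40283203125, -206.9313507080078), (109.35174560546875, 130.07371520996094), 16.666223526000977) [ 0.5086 -0.2054] z 0.018221512142305822
[154 158 186  15 503] 0.03401285958083538
[153 164 187  16 727] 0.03403384998165185
[[ 0.2552 -0.0354  0.001 ]] -0.0006098111465158337
```

The crop confirms the choice: white panel with corners at crop (565,221), (709,179), (746,299) and (600,344), plus the black guide. The panel is about 20° askew to the fence and about 56 mm away from it.

My plan is to push its near side with two fingers until it is flush on the fence. Then I'll feed it from behind along the fence.

carry_out --commands '[[[39,-23,0,0,0,0],[39,-23,0,0,0,0],[39,-23,0,0,0,0],[39,-23,0,0,0,0],[39,-23,0,0,0,0],[39,-23,0,0,0,0],[39,-23,0,0,0,0],[39,-23,0,0,0,0]]]' --fingers 0.35

```text
time_s: 0.9
eef_pos: [0.4143, -0.2047, 0.4046]
tool_rot: [-0.0, 0.983, 0.182, -0.0]
ft_force: [-0.1, -0.0, -0.2]
gripper_width: 0.649
```

carry_out --commands '[[[0,0,15,0,0,4],[0,0,20,0,0,4],[0,0,20,0,0,4],[0,0,20,0,0,4],[0,0,20,0,0,4],[0,0,20,0,0,4],[0,0,15,0,0,0.6],[0,0,0,0,0,0]]]'

```text
time_s: 1.7
eef_pos: [0.4131, -0.2062, 0.273]
tool_rot: [-0.001, 1.0, -0.031, -0.002]
ft_force: [0.5, -0.3, 0.6]
gripper_width: 0.65
```

```bash
cat >> h.py <<'E'
np.set_printoptions(precision=4,suppress=True)
FA=np.deg2rad(3.58)
FX=np.array([np.cos(FA),-np.sin(FA)]);FY=np.array([np.sin(FA),np.cos(FA)]);F0=np.array([.6175,-.3046]) # face start
def tofence(p): d=np.asarray(p)[...,:2]-F0; return np.stack([d@FX,d@FY],-1)
def toworld(q): q=np.asarray(q,float);return F0+q[...,:1]*FX+q[...,1:2]*FY
def toolstate(s):
    from scipy.spatial.transform import Rotation as Ro
    q=s["tool_rot"];R=Ro.from_quat([q[1],q[2],q[3],q[0]]).as_matrix()
    return s["eef_pos"],R
def report():
    from plant import status
    s=status.get_state();p,R=toolstate(s)
    print("t%.2f"%s["time_s"],"pos",p,"fence xy",tofence(p),"yaw rel fenceX deg %.2f"%np.rad2deg(np.arctan2(R[1,0],R[0,0])+FA),"tilt",R[:,2],"F",s["ft_force"],"w",s["gripper_width"])
    return s,p,R
def snap(name,tag,box=None,sc=1.5625):
    from plant import grab_frame
    f=grab_frame(name);np.savez("pics/%s%s.npz"%(name,tag),**f);im=f["pixels"]
    if box: im=im[box[1]:box[3],box[0]:box[2]]
    cv2.imwrite("pics/%s%s.png"%(name,tag),cv2.resize(im,None,fx=sc,fy=sc,interpolation=cv2.INTER_CUBIC));return f
E
python3 - <<'E'
from h import *
report();snap("side","1");snap("top","1",(120,120,345,280),3.5)
E
```

```text
t1.70 pos [ 0.4131 -0.2062  0.273 ] fence xy [-0.2101  0.0855] yaw rel fenceX deg -0.01 tilt [-0.0031  0.0027 -1.    ] F [ 0.5011 -0.3084  0.5807] w 0.6502909554477475
```

View pics/side1.png

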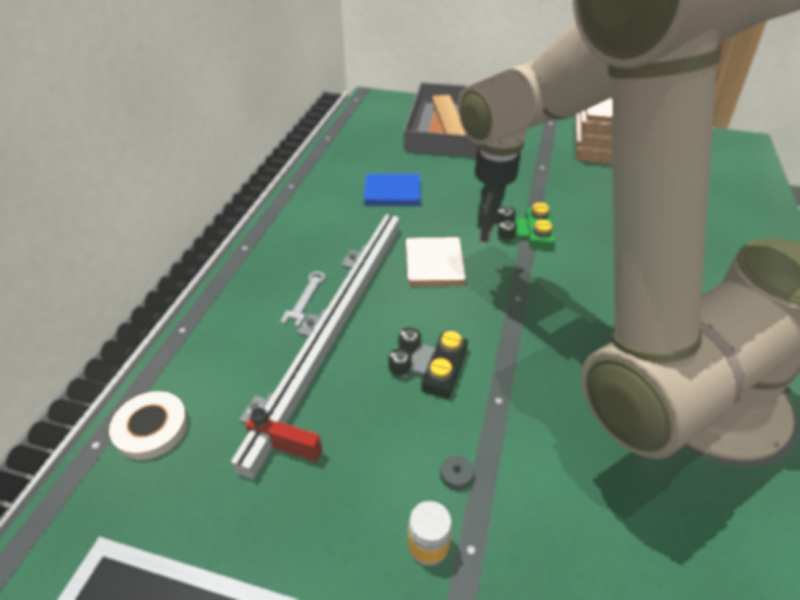

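View pics/top1.png

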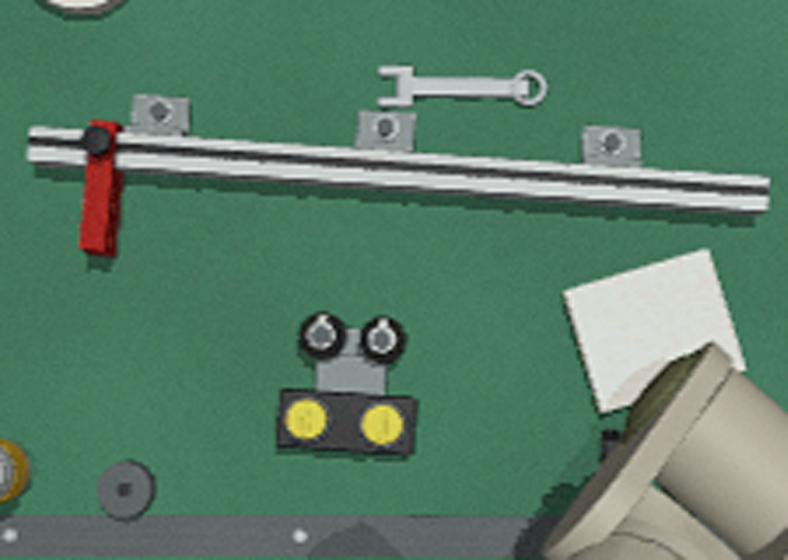

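The side view shows the gripper above the near side of the panel with its fingertips at (485,238). The top view has a finger at (611,437), beside the panel's near-left corner. I'll measure the tip height from the depth map.

Run:
```python
from h import *
f=np.load("pics/side1.npz");P=world(f);im=f["pixels"]
m=(abs(P[...,0]-.413)<.03)&(abs(P[...,1]+.206)<.07)&(P[...,2]>.04)&(P[...,2]<.2)
q=P[m];print(len(q));
for a in np.arange(.06,.2,.01):
    b=q[(q[:,2]>=a)&(q[:,2]<a+.01)]
    if len(b):
        t=tofence(b); print("%.2f"%a,len(b),t.min(0),t.max(0), b[:,2].min())
```

```text
281
0.10 5 [-0.2179  0.0585] [-0.2021  0.1198] 0.10309474118268883
0.11 26 [-0.2189  0.0474] [-0.1977  0.1295] 0.11054007886190648
0.12 30 [-0.2188  0.0551] [-0.1967  0.1295] 0.12047499310472014
0.13 20 [-0.2191  0.0473] [-0.1997  0.1291] 0.13020447164903237
0.14 5 [-0.2207  0.0509] [-0.2105  0.1132] 0.1407358090288076
0.15 32 [-0.2214  0.0523] [-0.1977  0.1477] 0.1527983199275229
0.16 30 [-0.2239  0.0639] [-0.1963  0.1472] 0.16004634404132193
0.17 35 [-0.2247  0.0553] [-0.1957  0.1499] 0.1703933782281949
0.18 40 [-0.2249  0.0628] [-0.1922  0.1513] 0.18002635756002058
0.19 58 [-0.2273  0.0752] [-0.1883  0.1547] 0.1900177906316455
```

carry_out --commands '[[[0,-5,20,0,0,0],[0,0,20,0,0,0],[0,0,20,0,0,0],[0,0,20,0,0,0],[0,0,10,0,0,0],[0,0,7,0,0,0],[0,0,0,0,0,0],[0,0,0,0,0,0]]]'

```text
time_s: 2.6
eef_pos: [0.4141, -0.2016, 0.1784]
tool_rot: [0.0, 1.0, -0.031, 0.0]
ft_force: [0.3, 0.5, -0.3]
gripper_width: 0.651
```

carry_out --commands '[[[4,0,0,0,0,0],[4,0,0,0,0,0],[4,0,0,0,0,0],[4,0,0,0,0,0],[4,0,0,0,0,0],[4,0,0,0,0,0],[4,0,0,0,0,0],[4,0,0,0,0,0]]]'

```text
time_s: 3.4
eef_pos: [0.4461, -0.2034, 0.1777]
tool_rot: [-0.0, 1.0, -0.031, -0.0]
ft_force: [-0.3, 1.4, 0.3]
gripper_width: 0.651
```

Run:
```python
from h import *
report();snap("side","2",(180,100,330,220),5);snap("top","2",(120,120,345,280),3.5)
```

```text
t3.40 pos [ 0.4461 -0.2034  0.1777] fence xy [-0.1774  0.0903] yaw rel fenceX deg 0.00 tilt [-0.0002  0.0002 -1.    ] F [-0.3393  1.4496  0.288 ] w 0.6513171452886347
```

View pics/side2.png

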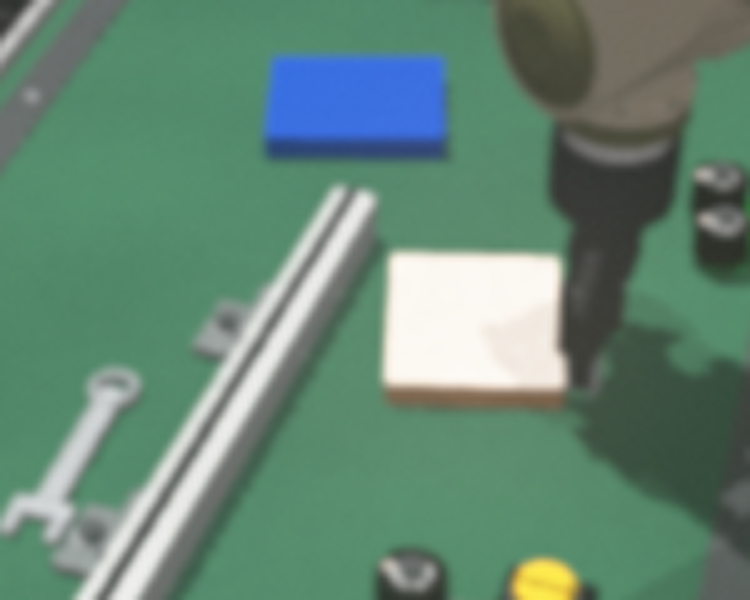

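View pics/top2.png

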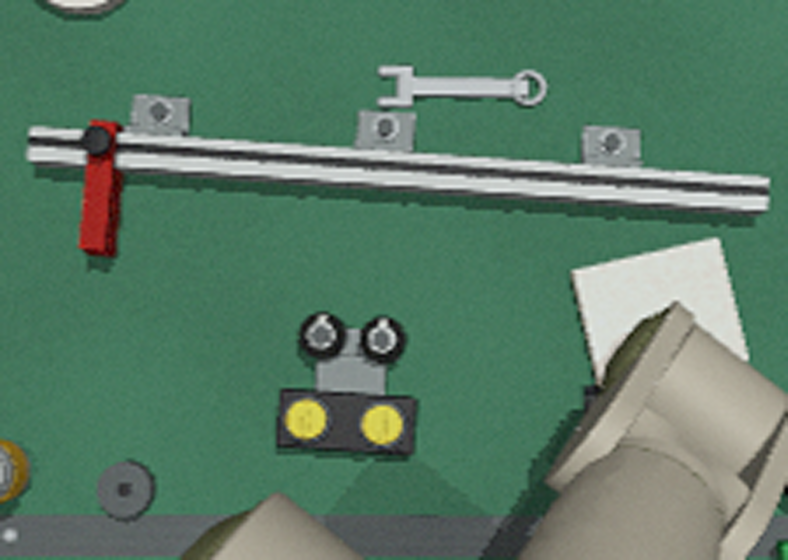

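The left finger is touching the panel's near-leading corner (side crop about (565,385)), and the panel is starting to turn clockwise as wanted. I'll continue.

carry_out --commands '[[[4,0,1,0,0,0],[5,0,1,0,0,0],[5,0,1,0,0,0],[5,0,0,0,0,0],[5,0,0,0,0,0],[5,0,0,0,0,0],[5,0,0,0,0,0],[4,0,0,0,0,0]]]'

```text
time_s: 4.3
eef_pos: [0.4842, -0.2058, 0.1747]
tool_rot: [0.0, 1.0, -0.031, 0.0]
ft_force: [-0.8, 0.8, -0.6]
gripper_width: 0.65
```

Run:
```python
from h import *
report();snap("side","3",(180,100,330,220),5);snap("top","3",(120,120,345,280),3.5)
```

```text
t4.30 pos [ 0.4842 -0.2058  0.1747] fence xy [-0.1392  0.0902] yaw rel fenceX deg -0.00 tilt [ 0.0002 -0.0001 -1.    ] F [-0.8494  0.8305 -0.5753] w 0.6501956934919935
```

View pics/side3.png

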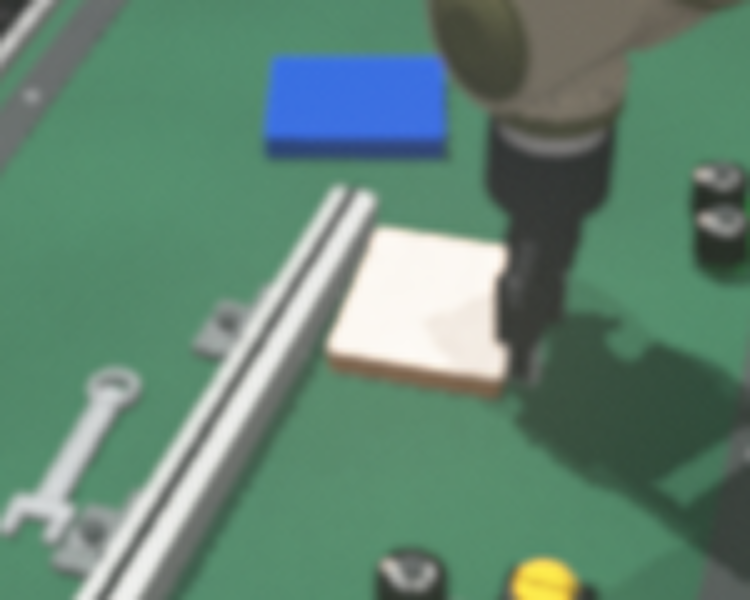

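View pics/top3.png

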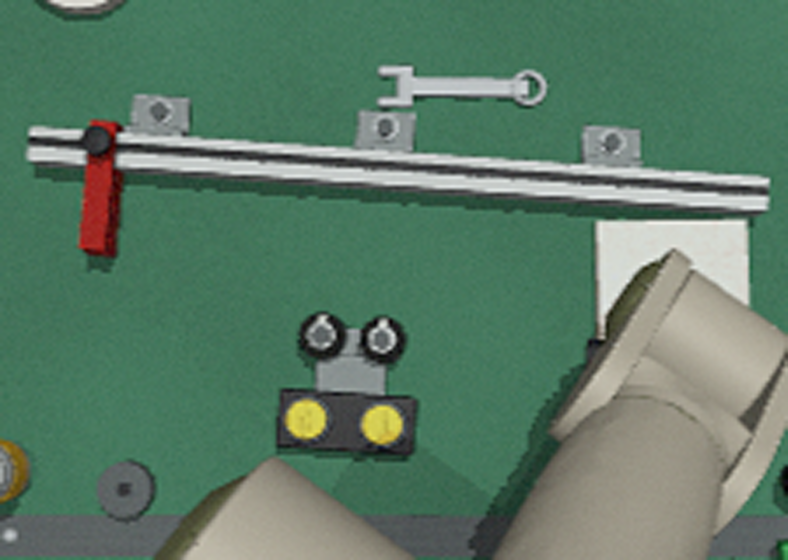

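Panel almost parallel now (top crop, far edge (597,222)-(748,220)), with a small gap to the fence.

carry_out --commands '[[[3,0,0,0,0,0],[3,0,0,0,0,0],[3,0,0,0,0,0],[3,0,0,0,0,0],[1.5,0,0,0,0,0],[1,0,0,0,0,0],[1,0,0,0,0,0],[0,0,0,0,0,0]]]'

```text
time_s: 5.2
eef_pos: [0.4993, -0.2068, 0.1747]
tool_rot: [0.0, 1.0, -0.031, 0.0]
ft_force: [-0.1, -0.1, -0.3]
gripper_width: 0.649
```

carry_out --commands '[[[0.5,0,0,0,0,0],[0.5,0,0,0,0,0],[0.5,0,0,0,0,0],[0.5,0,0,0,0,0],[0,0,0,0,0,0],[0,0,0,0,0,0],[0,0,0,0,0,0],[0,0,0,0,0,0]]]'

```text
time_s: 6.0
eef_pos: [0.5003, -0.2069, 0.1747]
tool_rot: [-0.001, 1.0, -0.031, -0.002]
ft_force: [-10.9, 0.9, 7.0]
gripper_width: 0.653
```

Run:
```python
from h import *
report();snap("top","4",(120,120,345,280),3.5)
```

```text
t6.00 pos [ 0.5003 -0.2069  0.1747] fence xy [-0.123   0.0902] yaw rel fenceX deg -0.01 tilt [-0.0036  0.0012 -1.    ] F [-10.9371   0.9215   6.9692] w 0.6533321681201499
```

View pics/top4.png

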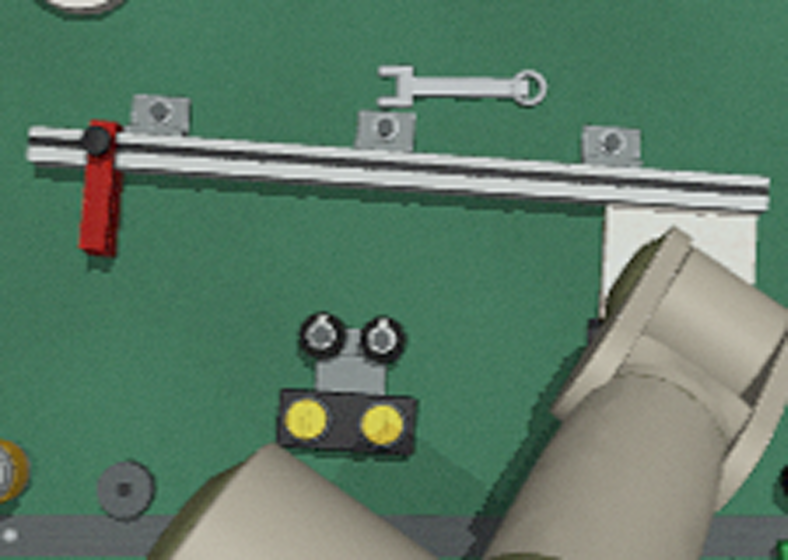

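Force is now 11 N, and the panel's far edge lies along the fence (crop (607,205)-(757,212)). Now I'll back off, lift, turn a quarter turn and go behind the trailing edge.

Run:
```python
from h import *
f=np.load("pics/top4.npz")
print(tofence(unproj(f,[crop(*p,oy=120) for p in[(607,206),(757,213),(755,283),(601,316)]],.018)))
print("green",tofence(unproj(f,[crop(x*1.5625**-1*0+x,y) for x,y in[(0,0)]],.03)))
```

```text
[[-0.0047  0.1379]
 [-0.0025  0.0067]
 [-0.064   0.0059]
 [-0.1011  0.1381]]
green [[0.079 0.673]]
```

carry_out --commands '[[[-5,0,0,0,0,0],[-15,0,0,0,0,0],[-10,0,-20,0,0,0],[0,0,-40,0,0,0],[0,0,-40,0,0,0],[0,20,0,0,0,0],[0,30,0,0,0,0],[0,20,0,0,0,0]]]'

```text
time_s: 6.85
eef_pos: [0.4667, -0.2763, 0.2751]
tool_rot: [0.001, 1.0, -0.031, 0.001]
ft_force: [1.1, 0.3, -0.4]
gripper_width: 0.651
```

carry_out --commands '[[[0,0,0,0,0,-8],[0,0,0,0,0,-8],[0,0,0,0,0,-8],[0,0,0,0,0,-8],[0,0,0,0,0,-8],[0,0,0,0,0,-8],[0,0,0,0,0,-8],[0,0,0,0,0,-8]]]'

```text
time_s: 7.65
eef_pos: [0.4669, -0.2751, 0.2744]
tool_rot: [-0.0, 0.863, 0.506, 0.0]
ft_force: [-1.0, 0.4, 0.7]
gripper_width: 0.647
```

carry_out --commands '[[[0,0,0,0,0,-8],[0,0,0,0,0,-8],[0,0,0,0,0,-8],[0,0,0,0,0,-2],[0,0,0,0,0,0],[0,0,0,0,0,0],[0,0,0,0,0,0],[0,0,0,0,0,0]]]'

```text
time_s: 8.45
eef_pos: [0.4668, -0.2749, 0.2746]
tool_rot: [-0.0, 0.729, 0.684, 0.0]
ft_force: [0.4, 0.2, -0.0]
gripper_width: 0.65
```

Run:
```python
from h import *
report();snap("top","5")
```

```text
t8.45 pos [ 0.4668 -0.2749  0.2746] fence xy [-0.1522  0.0202] yaw rel fenceX deg 89.96 tilt [-0.  0. -1.] F [ 0.4111  0.2146 -0.0454] w 0.6502010270237217
```

View pics/top5.png

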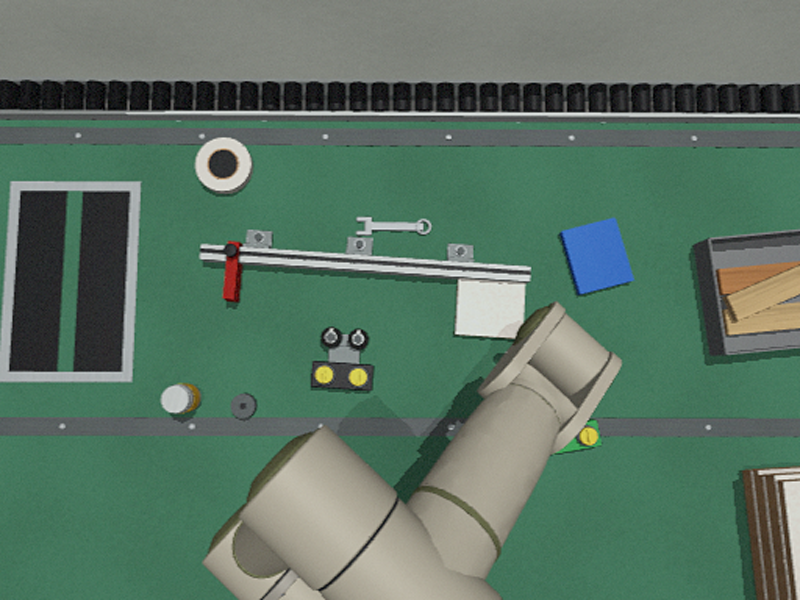

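carry_out --commands '[[[-20,0,0,0,0,0],[-20,15,0,0,0,0],[0,20,0,0,0,0],[0,20,0,0,0,0],[0,20,0,0,0,0],[0,20,0,0,0,0],[0,0,20,0,0,0],[0,0,20,0,0,0]]]'

```text
time_s: 9.3
eef_pos: [0.5594, -0.3218, 0.2342]
tool_rot: [0.001, 0.729, 0.685, 0.0]
ft_force: [0.8, 0.0, -0.3]
gripper_width: 0.651
```

carry_out --commands '[[[0,0,20,0,0,0],[0,0,20,0,0,0],[0,0,14,0,0,0],[0,0,5,0,0,0],[0,0,0,0,0,0],[0,0,0,0,0,0],[0,0,0,0,0,0],[0,0,0,0,0,0]]]'

```text
time_s: 10.1
eef_pos: [0.5593, -0.3209, 0.1765]
tool_rot: [0.001, 0.729, 0.685, 0.0]
ft_force: [-1.0, 0.0, -0.1]
gripper_width: 0.651
```

Run:
```python
from h import *
report();snap("side","6",(180,90,330,210),5);snap("top","6",(120,120,345,280),3.5)
```

```text
t10.10 pos [ 0.5593 -0.3209  0.1765] fence xy [-0.0571 -0.0199] yaw rel fenceX deg 90.00 tilt [ 0.001  -0.0008 -1.    ] F [-1.0023  0.0269 -0.1484] w 0.6510422338407209
```

View pics/side6.png

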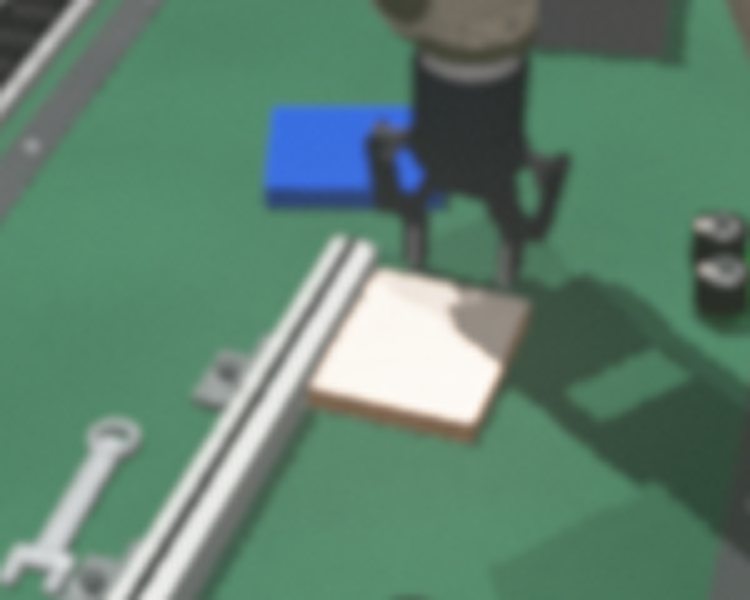

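View pics/top6.png

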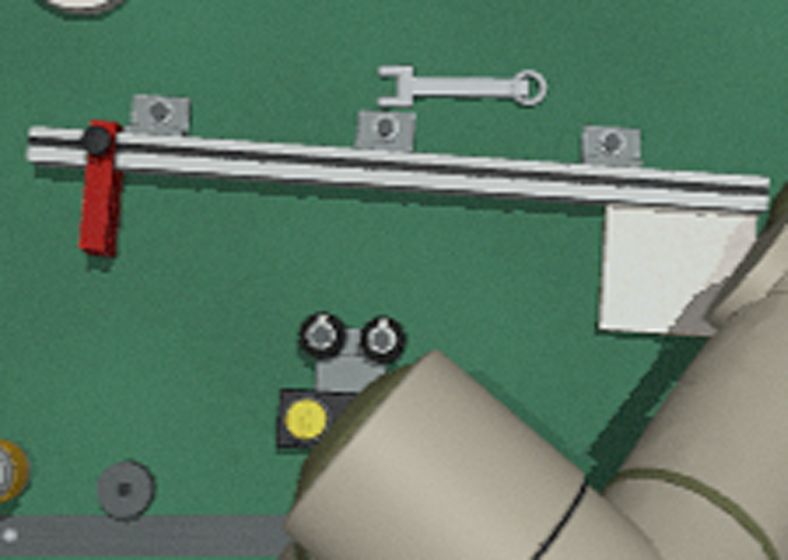

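The fingers are behind the trailing edge with the panel flat on the fence. The gripper's knuckles look wide, so I'll check their extent by height before they pass between the fence and the rollers.

Run:
```python
from h import *
f=np.load("pics/side6.npz");P=world(f);T=tofence(P)
m=(abs(T[...,0]+.057)<.075)&(abs(T[...,1]+.02)<.045)&(P[...,2]>.004)&(P[...,2]<.13)&(f["pixels"].max(-1)<110)
q=P[m];t=T[m]
for a in np.arange(.0,.13,.01):
    k=(q[:,2]>=a)&(q[:,2]<a+.01)
    if k.any(): print("%.2f"%a,k.sum(),"x off",t[k,0].min()+.0571,t[k,0].max()+.0571,"y",t[k,1].min()+.0199,t[k,1].max()+.0199)
```

```text
0.00 5 x off -0.07251440941247013 0.03518460041533659 y -0.027102041799918847 0.04062787345556293
0.01 16 x off -0.045462957065095885 0.042559348883030375 y -0.004802401087891546 0.02745995959847482
0.02 24 x off -0.035946909889607734 0.043021464455364346 y -0.003823666845274687 0.02957914525662295
0.03 25 x off -0.03831545527480017 0.043507725311520376 y -0.006744436773065049 0.013038779334553989
0.04 25 x off -0.037523341935740334 0.046409925256951666 y -0.007912278266328968 0.016484382671475357
0.05 40 x off -0.05595546696528543 0.060640210028150746 y -0.010615064535596463 0.014524643724811784
0.06 62 x off -0.05736086548191195 0.06280844599990816 y -0.015502590922891177 0.015189001694622974
0.07 59 x off -0.05843093197345542 0.05970641427624291 y -0.016410837932868086 0.017423269316505986
0.08 61 x off -0.060821628209851666 0.0632639759386893 y -0.017822200719758277 0.021707471020771897
0.09 67 x off -0.06259617340550262 0.06309299524606773 y -0.005172328166996781 0.021212468844959195
0.10 99 x off -0.06477484589104744 0.06370852032066902 y -0.010606681910565727 0.021559138805295516
0.11 101 x off -0.06343032722267063 0.06303217084238816 y -0.007963742020301156 0.021250835335114765
0.12 18 x off -0.034719985347679755 0.0356271473841498 y -0.003677490885650187 0.01407439975999366
```

Below 50 mm height the fingers stay within ±45 mm. The knuckles (±60 mm) only start above 50 mm, and the fence is 34 mm and the rollers 41 mm high. I'll narrow the fingers a bit and feed.

carry_out --commands '[[[0,0,0,0,0,0],[0,0,0,0,0,0],[4,0,0,0,0,0],[4,0,0,0,0,0],[3,0,0,0,0,0],[3,0,0,0,0,0],[4,0,0,0,0,0],[5,0,0,0,0,0]]]' --fingers 0.48

```text
time_s: 11.0
eef_pos: [0.5606, -0.2976, 0.1757]
tool_rot: [0.0, 0.729, 0.685, -0.0]
ft_force: [0.1, -1.1, 0.4]
gripper_width: 0.518
```

carry_out --commands '[[[6,0.1,0,0,0,0],[6,0.1,0,0,0,0],[6,0.1,0,0,0,0],[6,0.1,0,0,0,0],[6,0.1,0,0,0,0],[6,0.1,0,0,0,0],[6,0.1,0,0,0,0],[6,0.1,0,0,0,0]]]'

```text
time_s: 11.8
eef_pos: [0.5641, -0.2498, 0.1757]
tool_rot: [-0.0, 0.729, 0.685, -0.001]
ft_force: [-5.0, -5.5, 1.9]
gripper_width: 0.519
```

Run:
```python
from h import *
report();snap("side","7",(160,90,310,210),5);snap("top","7",(120,120,345,280),3.5)
```

```text
t11.80 pos [ 0.5641 -0.2498  0.1757] fence xy [-0.0567  0.0513] yaw rel fenceX deg 89.99 tilt [-0.001  -0.0005 -1.    ] F [-4.9991 -5.4671  1.93  ] w 0.5194678527681693
```

View pics/side7.png

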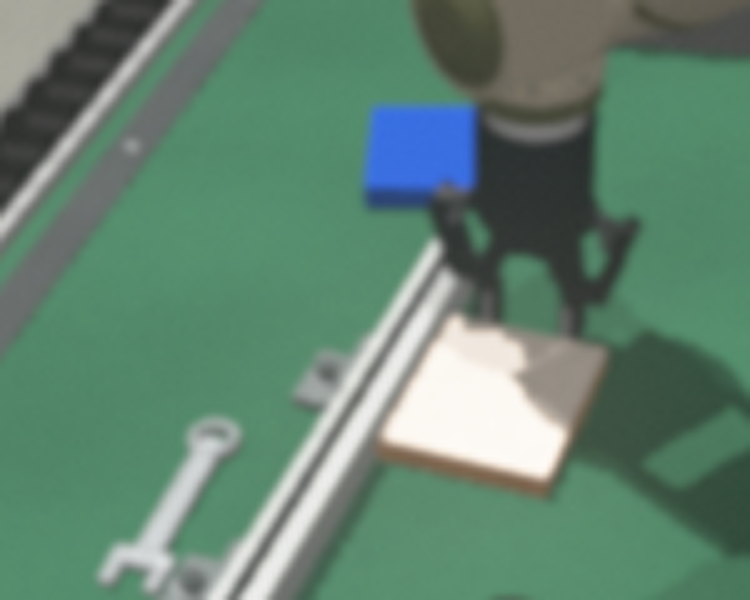

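View pics/top7.png

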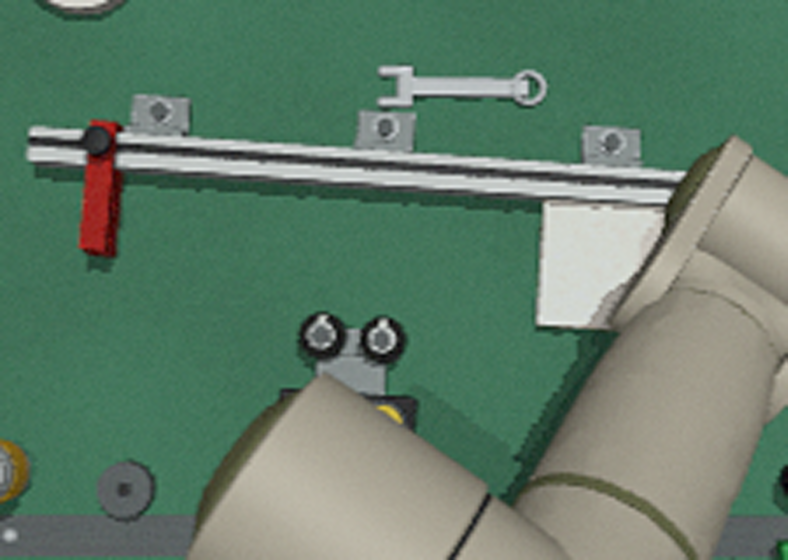

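The panel slides along the fence in contact (top crop, far edge (545,202) at the fence, near-leading corner at (537,326)), with about 5 N of push. I'll continue to just short of the rollers.

carry_out --commands '[[[6,0,0,0,0,0],[6,0,0,0,0,0],[6,0,0,0,0,0],[6,0,0,0,0,0],[6,0,0,0,0,0],[6,0,0,0,0,0],[6,0,0,0,0,0],[6,0,0,0,0,0]]]'

```text
time_s: 12.7
eef_pos: [0.5674, -0.2015, 0.1757]
tool_rot: [0.0, 0.729, 0.685, 0.0]
ft_force: [0.3, -2.0, 0.6]
gripper_width: 0.514
```

carry_out --commands '[[[6,0,0,0,0,0],[6,0,0,0,0,0],[6,0,0,0,0,0],[6,0,0,0,0,0],[6,0,0,0,0,0],[6,0,0,0,0,0],[6,0,0,0,0,0],[6,0,0,0,0,0]]]'

```text
time_s: 13.5
eef_pos: [0.5704, -0.1537, 0.1757]
tool_rot: [0.0, 0.729, 0.685, -0.0]
ft_force: [0.5, -1.0, 0.7]
gripper_width: 0.522
```

Run:
```python
from h import *
report();snap("side","8",(160,110,310,230),5);snap("top","8",(120,120,345,280),3.5)
```

```text
t13.50 pos [ 0.5704 -0.1537  0.1757] fence xy [-0.0564  0.1477] yaw rel fenceX deg 90.00 tilt [-0. -0. -1.] F [ 0.5252 -0.9867  0.7155] w 0.5222721798603678
```

View pics/side8.png

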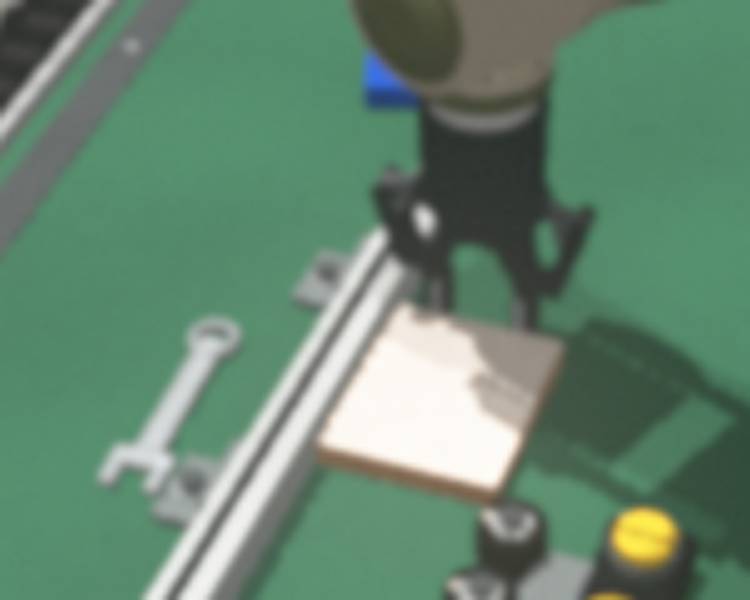

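View pics/top8.png

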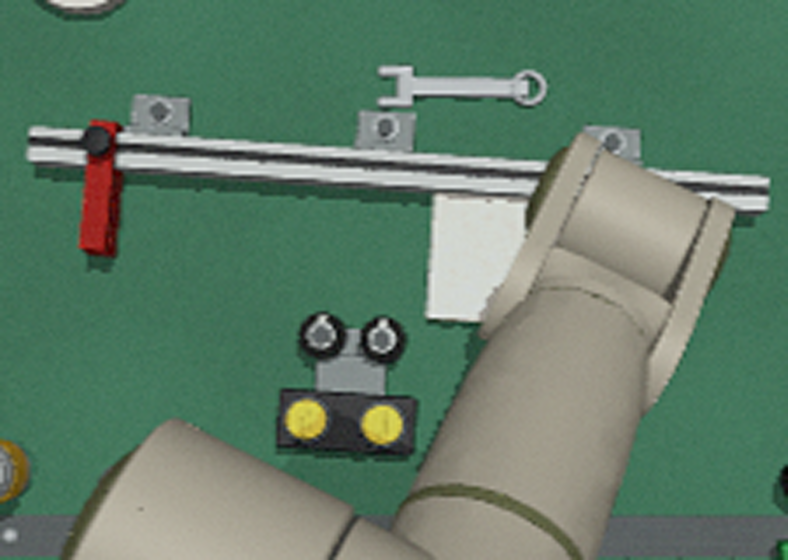

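Run:
```python
from h import *
f=np.load("pics/top8.npz")
print(tofence(unproj(f,[crop(*p,oy=120) for p in[(434,194),(427,319),(490,322)]],.018)))
print("fence near edge, z .034",tofence(unproj(f,[crop(*p,oy=120) for p in[(200,174),(500,194),(769,209)]],.034)))
print("roller",tofence(unproj(f,[crop(*p,oy=120) for p in[(321,334),(382,338)]],.041)))
```

```text
[[-0.0038  0.2894]
 [-0.1132  0.2883]
 [-0.1124  0.2337]]
fence near edge, z .034 [[-0.0018  0.4913]
 [-0.0026  0.2322]
 [-0.0008 -0.0001]]
roller [[-0.1331  0.3766]
 [-0.1332  0.3248]]
```

The near edge is at about -0.112 and the roller tangent at about -0.113, so it should just enter. I'll go slowly with a slight bias toward the fence.

carry_out --commands '[[[4,0.15,0,0,0,0],[4,0.15,0,0,0,0],[4,0.15,0,0,0,0],[4,0.1,0,0,0,0],[4,0.1,0,0,0,0],[4,0.1,0,0,0,0],[4,0,0,0,0,0],[4,0,0,0,0,0]]]'

```text
time_s: 14.4
eef_pos: [0.5731, -0.1219, 0.1756]
tool_rot: [-0.0, 0.729, 0.685, -0.0]
ft_force: [-1.3, -1.6, -0.4]
gripper_width: 0.518
```

carry_out --commands '[[[4,0,0,0,0,0],[4,0,0,0,0,0],[4,0,0,0,0,0],[4,0,0,0,0,0],[4,0,0,0,0,0],[4,0,0,0,0,0],[4,0,0,0,0,0],[4,0,0,0,0,0]]]'

```text
time_s: 15.2
eef_pos: [0.5752, -0.09, 0.1757]
tool_rot: [0.0, 0.729, 0.685, 0.0]
ft_force: [0.6, -0.9, -0.8]
gripper_width: 0.522
```

Run:
```python
from h import *
report();snap("side","9",(140,130,310,260),4.5);snap("top","9",(120,120,345,280),3.5)
```

```text
t15.20 pos [ 0.5752 -0.09    0.1757] fence xy [-0.0556  0.2116] yaw rel fenceX deg 89.99 tilt [ 0.0003  0.     -1.    ] F [ 0.6276 -0.8579 -0.8259] w 0.5219453700818678
```

View pics/side9.png

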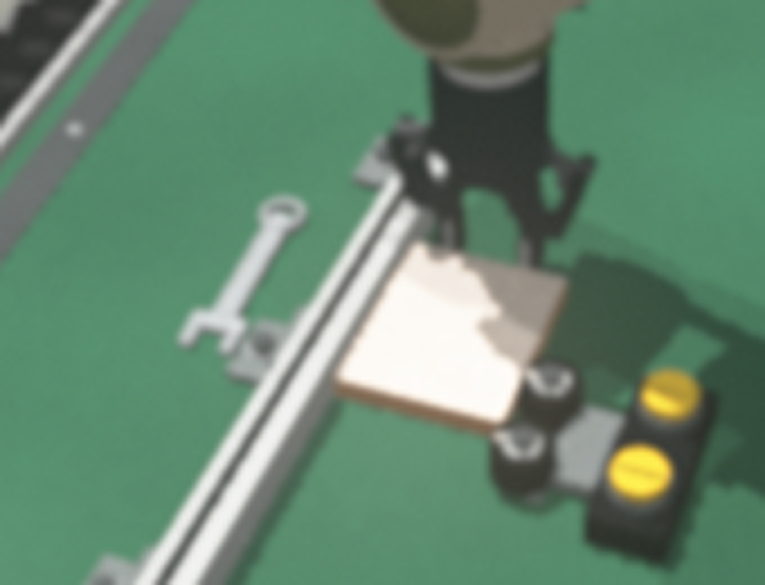

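View pics/top9.png

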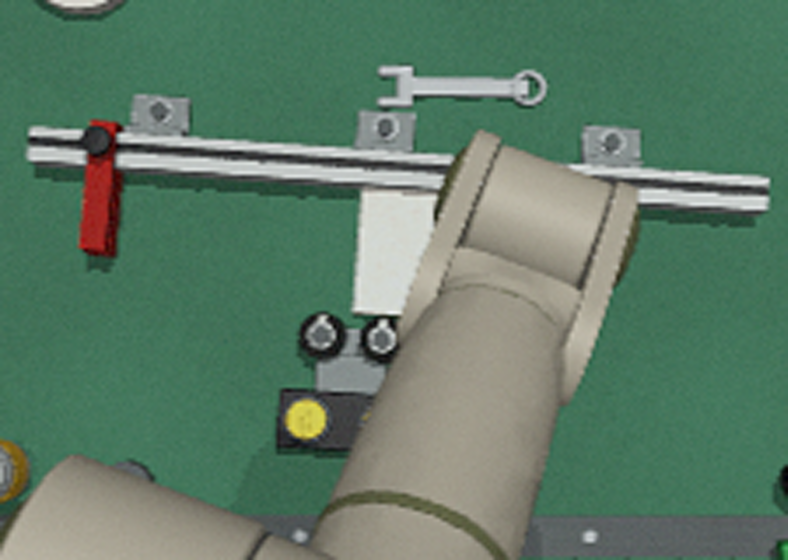

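The panel has entered past the first roller (side crop (550,400)) with forces under 2 N. I'll continue.

carry_out --commands '[[[5,0,0,0,0,0],[5,0,0,0,0,0],[5,0,0,0,0,0],[5,0,0,0,0,0],[5,0,0,0,0,0],[5,0,0,0,0,0],[5,0,0,0,0,0],[5,0,0,0,0,0]]]'

```text
time_s: 16.1
eef_pos: [0.5777, -0.05, 0.1758]
tool_rot: [0.0, 0.729, 0.685, 0.0]
ft_force: [0.3, -2.7, 1.9]
gripper_width: 0.521
```

carry_out --commands '[[[5,0,0,0,0,0],[5,0,0,0,0,0],[5,0,0,0,0,0],[5,0,0,0,0,0],[5,0,0,0,0,0],[5,0,0,0,0,0],[5,0,0,0,0,0],[5,0,0,0,0,0]]]'

```text
time_s: 16.9
eef_pos: [0.5802, -0.0101, 0.1757]
tool_rot: [0.0, 0.729, 0.685, 0.0]
ft_force: [0.4, -3.1, 3.4]
gripper_width: 0.52
```

carry_out --commands '[[[5,0,0,0,0,0],[5,0,0,0,0,0],[5,0,0,0,0,0],[5,0,0,0,0,0],[5,0,0,0,0,0],[5,0,0,0,0,0],[5,0,0,0,0,0],[5,0,0,0,0,0]]]'

```text
time_s: 17.7
eef_pos: [0.5827, 0.0299, 0.1757]
tool_rot: [0.0, 0.729, 0.685, -0.0]
ft_force: [0.3, -3.4, 1.7]
gripper_width: 0.521
```

Run:
```python
from h import *
report();snap("side","10",(120,170,310,310),4.1);snap("top","10",(120,120,345,280),3.5)
```

```text
t17.70 pos [0.5827 0.0299 0.1757] fence xy [-0.0556  0.3316] yaw rel fenceX deg 90.00 tilt [-0. -0. -1.] F [ 0.2647 -3.3992  1.6763] w 0.5212323999706236
```

View pics/side10.png

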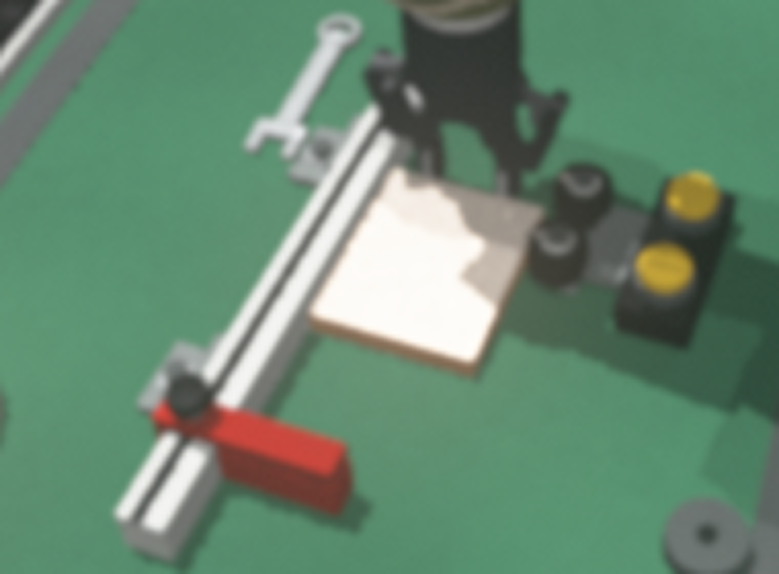

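View pics/top10.png

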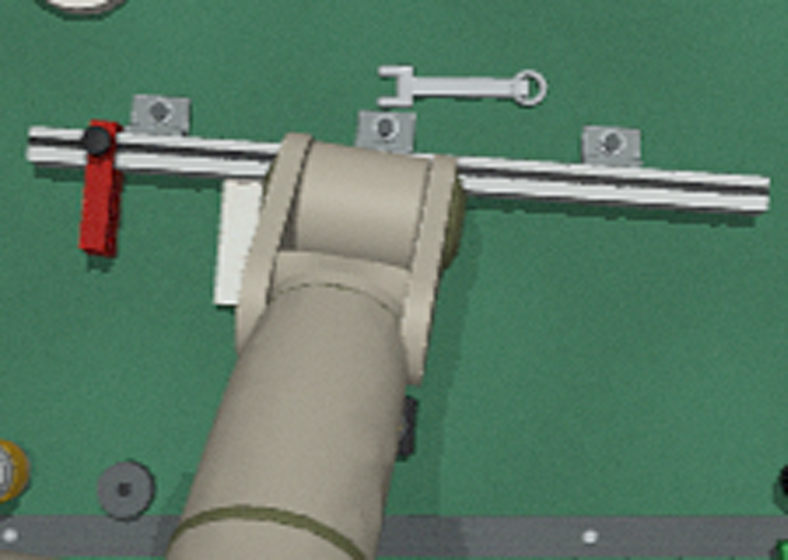

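The panel is mostly through (leading edge at top crop x≈217). The fingers and knuckles clear the rollers. About 90 mm to go.

carry_out --commands '[[[5,0,0,0,0,0],[5,0,0,0,0,0],[5,0,0,0,0,0],[5,0,0,0,0,0],[5,0,0,0,0,0],[5,0,0,0,0,0],[5,0,0,0,0,0],[5,0,0,0,0,0]]]'

```text
time_s: 18.6
eef_pos: [0.5852, 0.0698, 0.1757]
tool_rot: [-0.0, 0.729, 0.685, -0.0]
ft_force: [0.4, -0.4, -0.9]
gripper_width: 0.521
```

carry_out --commands '[[[5,0,0,0,0,0],[5,0,0,0,0,0],[5,0,0,0,0,0],[4,0,0,0,0,0],[4,0,0,0,0,0],[4,0,0,0,0,0],[3,0,0,0,0,0],[3,0,0,0,0,0]]]'

```text
time_s: 19.4
eef_pos: [0.5872, 0.1025, 0.1757]
tool_rot: [0.0, 0.729, 0.685, 0.0]
ft_force: [-0.2, -1.6, -1.5]
gripper_width: 0.512
```

Run:
```python
from h import *
report();snap("side","11",(100,190,290,330),4.1);snap("top","11",(120,120,345,280),3.5)
```

```text
t19.40 pos [0.5872 0.1025 0.1757] fence xy [-0.0556  0.4045] yaw rel fenceX deg 90.00 tilt [ 0.  0. -1.] F [-0.1601 -1.6484 -1.4693] w 0.5123481777345568
```

View pics/side11.png

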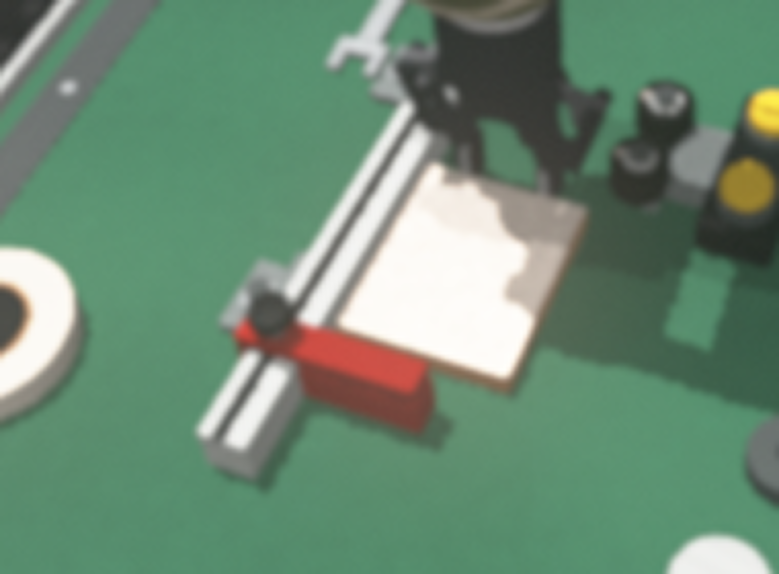

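View pics/top11.png

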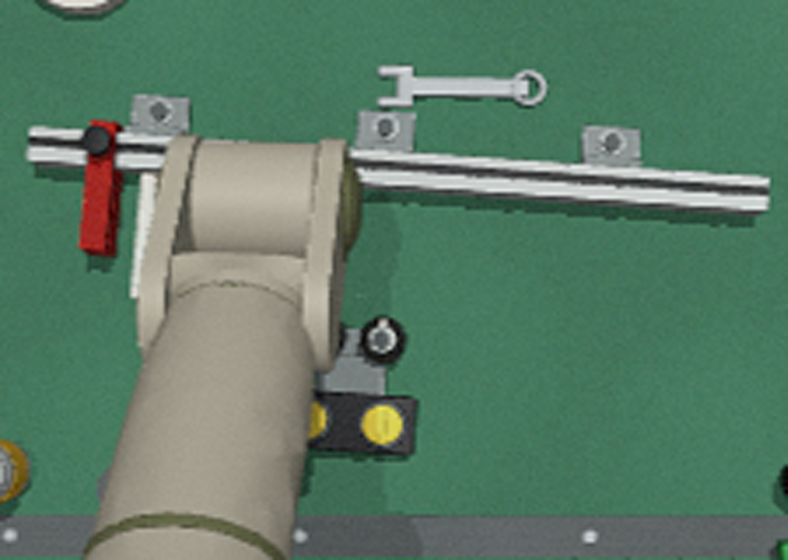

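About 17-20 mm remain to the stop. I'll slow down and feel for contact.

carry_out --commands '[[[3,0,0,0,0,0],[3,0,0,0,0,0],[2,0,0,0,0,0],[2,0,0,0,0,0],[2,0,0,0,0,0],[1,0,0,0,0,0],[1,0,0,0,0,0],[0,0,0,0,0,0]]]'

```text
time_s: 20.3
eef_pos: [0.5881, 0.1164, 0.1757]
tool_rot: [-0.0, 0.729, 0.685, 0.0]
ft_force: [-0.4, -0.9, 0.2]
gripper_width: 0.515
```

carry_out --commands '[[[0.5,0,0,0,0,0],[0.5,0,0,0,0,0],[0.5,0,0,0,0,0],[0.5,0,0,0,0,0],[0.5,0,0,0,0,0],[0.5,0,0,0,0,0],[0,0,0,0,0,0],[0,0,0,0,0,0]]]'

```text
time_s: 21.1
eef_pos: [0.5883, 0.1193, 0.1757]
tool_rot: [-0.0, 0.729, 0.685, 0.0]
ft_force: [-0.5, -0.5, 0.9]
gripper_width: 0.521
```

carry_out --commands '[[[0.5,0,0,0,0,0],[0.5,0,0,0,0,0],[0.5,0,0,0,0,0],[0.5,0,0,0,0,0],[0,0,0,0,0,0],[0,0,0,0,0,0],[0,0,0,0,0,0],[0,0,0,0,0,0]]]'

```text
time_s: 21.9
eef_pos: [0.5884, 0.1213, 0.1757]
tool_rot: [-0.0, 0.729, 0.685, 0.0]
ft_force: [0.8, -0.9, 0.6]
gripper_width: 0.522
```

Run:
```python
from h import *
report();snap("side","12",(130,200,250,300),6);
```

```text
t21.90 pos [0.5884 0.1213 0.1757] fence xy [-0.0556  0.4233] yaw rel fenceX deg 89.99 tilt [ 0.      0.0001 -1.    ] F [ 0.7657 -0.9426  0.5634] w 0.5217762487878775
```

View pics/side12.png

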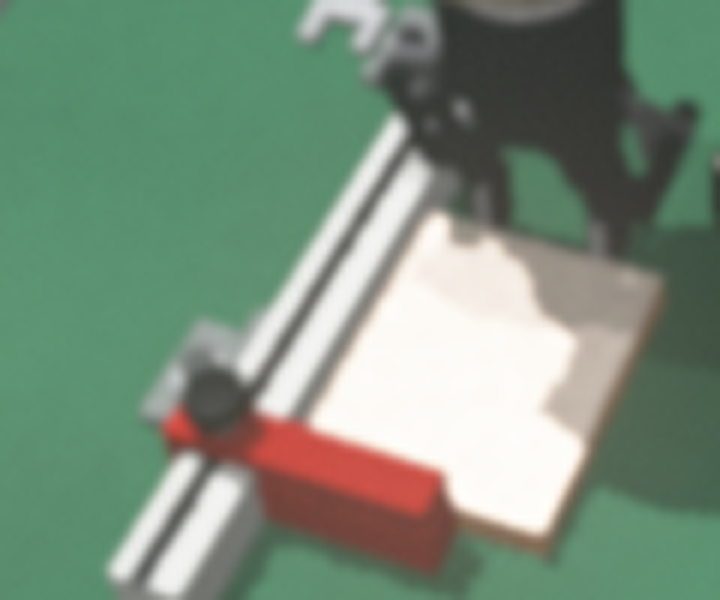

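The leading edge is very close to the stop in this view, but there is no contact force yet.

carry_out --commands '[[[0.5,0,0,0,0,0],[0.5,0,0,0,0,0],[0.5,0,0,0,0,0],[0.5,0,0,0,0,0],[0.5,0,0,0,0,0],[0,0,0,0,0,0],[0,0,0,0,0,0],[0,0,0,0,0,0]]]'

```text
time_s: 22.75
eef_pos: [0.5886, 0.1231, 0.1757]
tool_rot: [0.0, 0.729, 0.685, -0.001]
ft_force: [-2.4, -7.6, 1.1]
gripper_width: 0.519
```

carry_out --commands '[[[0.5,0,0,0,0,0],[0.5,0,0,0,0,0],[0.5,0,0,0,0,0],[0.5,0,0,0,0,0],[0,0,0,0,0,0],[0,0,0,0,0,0],[0,0,0,0,0,0],[0,0,0,0,0,0]]]'

```text
time_s: 23.55
eef_pos: [0.5887, 0.1237, 0.1757]
tool_rot: [0.001, 0.729, 0.685, -0.002]
ft_force: [-4.2, -18.0, 4.3]
gripper_width: 0.522
```

Contact with the stop: 18 N, and the tool position agrees with the stop at fence y≈0.567. I'll back off, lift and look.

carry_out --commands '[[[-1,0,0,0,0,0],[-3,0,0,0,0,0],[-4,0,0,0,0,0],[0,0,-10,0,0,0],[0,0,-30,0,0,0],[0,0,-30,0,0,0],[0,0,-30,0,0,0],[0,0,0,0,0,0]]]' --fingers 0.48

```text
time_s: 24.35
eef_pos: [0.5888, 0.1182, 0.2807]
tool_rot: [0.003, 0.729, 0.685, 0.003]
ft_force: [-0.3, 0.6, 0.0]
gripper_width: 0.518
```

carry_out --commands '[[[0,-40,0,0,0,0],[0,-40,0,0,0,0],[0,-40,0,0,0,0],[0,-40,0,0,0,0],[-20,0,0,0,0,0],[-20,0,0,0,0,0],[-20,0,0,0,0,0],[0,0,0,0,0,0]]]' --fingers 1

```text
time_s: 25.15
eef_pos: [0.4246, 0.0668, 0.2757]
tool_rot: [-0.0, 0.73, 0.684, -0.0]
ft_force: [0.2, -0.1, 1.0]
gripper_width: -0.003
```

Run:
```python
from h import *
report();snap("side","13",(130,200,250,300),6);snap("top","13",(120,130,260,235),5.6)
```

```text
t25.15 pos [0.4246 0.0668 0.2757] fence xy [-0.2157  0.3586] yaw rel fenceX deg 89.88 tilt [-0. -0. -1.] F [ 0.1532 -0.085   1.0149] w -0.002909534690812132
```

View pics/side13.png

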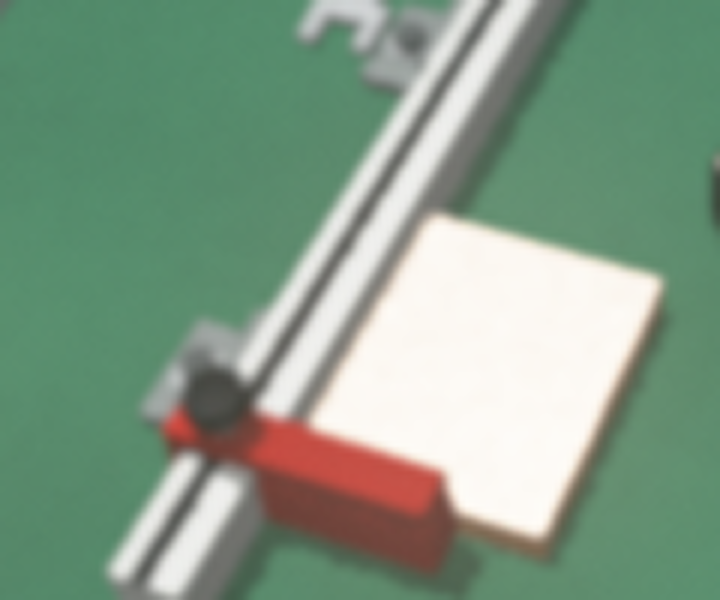

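View pics/top13.png

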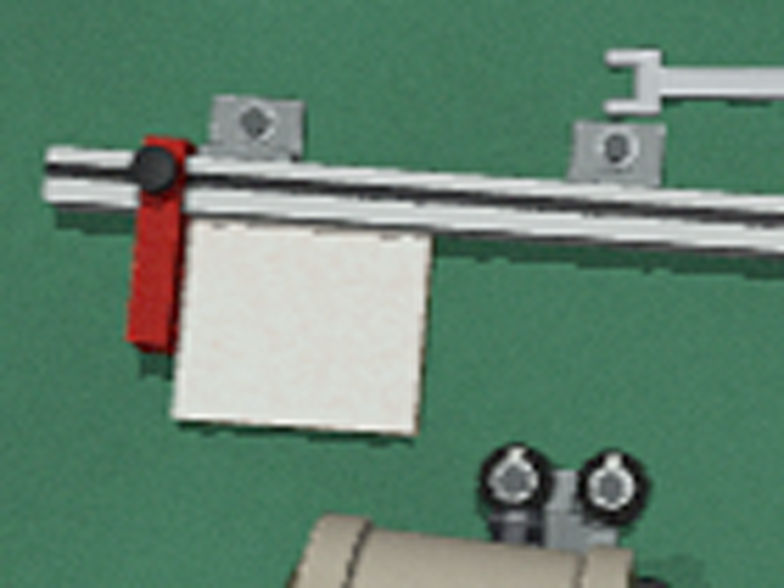

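The panel appears home: leading edge along the red stop (top crop (185,225)-(175,420)), trailing edge well past the rollers. To make sure the side is flush, I'll nudge the near side at its middle with shut fingers.

carry_out --commands '[[[36,0,0,0,0,0],[36,0,0,0,0,0],[36,0,0,0,0,0],[35,0,0,0,0,0],[0,30,0,0,0,0],[0,30,0,0,0,0],[0,0,0,0,0,0],[0,0,0,0,0,0]]]'

```text
time_s: 26.05
eef_pos: [0.4933, 0.2077, 0.2752]
tool_rot: [-0.0, 0.729, 0.685, -0.0]
ft_force: [0.7, -0.2, -0.3]
gripper_width: 0.001
```

carry_out --commands '[[[0,0,20,0,0,0],[0,0,20,0,0,0],[0,0,20,0,0,0],[0,0,20,0,0,0],[0,0,10,0,0,0],[0,0,5,0,0,0],[0,0,0,0,0,0],[0,0,0,0,0,0]]]'

```text
time_s: 26.85
eef_pos: [0.4937, 0.207, 0.1815]
tool_rot: [0.0, 0.729, 0.685, 0.0]
ft_force: [1.2, 0.2, -0.2]
gripper_width: 0.004
```

Run:
```python
from h import *
report();f=snap("side","14",(130,200,280,320),5)
P=world(f);T=tofence(P);m=(abs(T[...,0]+.155)<.03)&(abs(T[...,1]-.5016)<.03)&(P[...,2]>.012)&(P[...,2]<.05)&(f["pixels"].max(-1)<110)
print(m.sum(),T[m].min(0),T[m].max(0),P[m][:,2].min())
```

```text
t26.85 pos [0.4937 0.207  0.1815] fence xy [-0.1555  0.5029] yaw rel fenceX deg 90.00 tilt [ 0.0012  0.0002 -1.    ] F [ 1.1903  0.2326 -0.2351] w 0.0039276848863445315
95 [-0.1664  0.4987] [-0.1393  0.5154] 0.01297181746848488
```

View pics/side14.png

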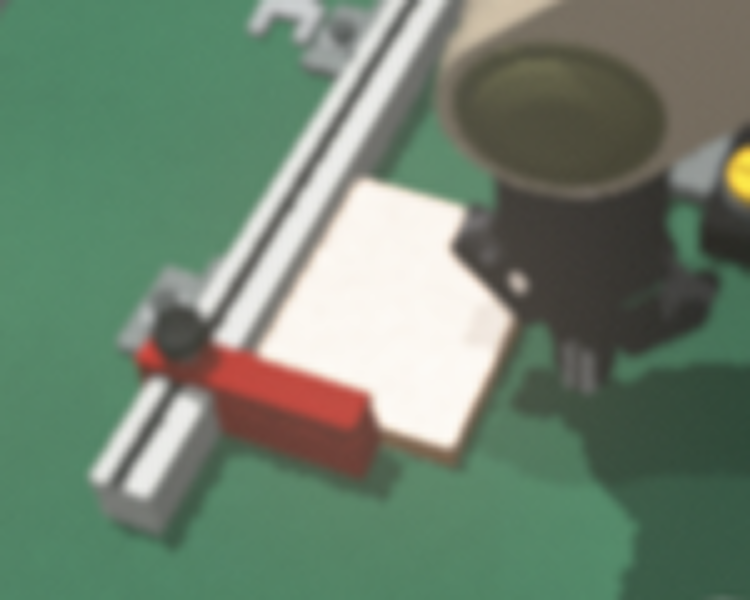

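The shut fingers are beside the panel's near side, with a gap of about 28 mm. I'll approach and feel for contact.

carry_out --commands '[[[0,6,0,0,0,0],[0,6,0,0,0,0],[0,5,0,0,0,0],[0,4,0,0,0,0],[0,2,0,0,0,0],[0,1,0,0,0,0],[0,1,0,0,0,0],[0,0,0,0,0,0]]]'

```text
time_s: 27.7
eef_pos: [0.5185, 0.2053, 0.1807]
tool_rot: [-0.0, 0.729, 0.685, -0.0]
ft_force: [0.8, 0.2, 0.3]
gripper_width: -0.003
```

carry_out --commands '[[[0,0.5,0,0,0,0],[0,0.5,0,0,0,0],[0,0.5,0,0,0,0],[0,0.5,0,0,0,0],[0,0.5,0,0,0,0],[0,0.5,0,0,0,0],[0,0,0,0,0,0],[0,0,0,0,0,0]]]'

```text
time_s: 28.5
eef_pos: [0.5215, 0.2051, 0.1807]
tool_rot: [0.0, 0.729, 0.685, 0.0]
ft_force: [0.1, -0.5, -0.3]
gripper_width: -0.005
```

carry_out --commands '[[[0,0.5,0,0,0,0],[0,0.5,0,0,0,0],[0,0.5,0,0,0,0],[0,0.5,0,0,0,0],[0,0,0,0,0,0],[0,0,0,0,0,0],[0,0,0,0,0,0],[0,0,0,0,0,0]]]'

```text
time_s: 29.3
eef_pos: [0.5235, 0.205, 0.1807]
tool_rot: [0.0, 0.729, 0.685, 0.0]
ft_force: [-0.5, 0.5, 0.1]
gripper_width: 0.0
```

carry_out --commands '[[[0,0.5,0,0,0,0],[0,0.5,0,0,0,0],[0,0.5,0,0,0,0],[0,0.5,0,0,0,0],[0,0,0,0,0,0],[0,0,0,0,0,0],[0,0,0,0,0,0],[0,0,0,0,0,0]]]'

```text
time_s: 30.1
eef_pos: [0.5253, 0.205, 0.1806]
tool_rot: [-0.0, 0.729, 0.685, -0.0]
ft_force: [-5.4, 0.8, 2.1]
gripper_width: 0.001
```

carry_out --commands '[[[0,0.5,0,0,0,0],[0,0.5,0,0,0,0],[0,0.5,0,0,0,0],[0,0,0,0,0,0],[0,0,0,0,0,0],[0,0,0,0,0,0],[0,0,0,0,0,0],[0,0,0,0,0,0]]]'

```text
time_s: 30.9
eef_pos: [0.5261, 0.205, 0.1805]
tool_rot: [-0.001, 0.729, 0.685, -0.001]
ft_force: [-11.8, 0.9, 5.9]
gripper_width: 0.0
```

Run:
```python
from h import *
report()
```

```text
t30.90 pos [0.5261 0.205  0.1805] fence xy [-0.1231  0.5029] yaw rel fenceX deg 90.01 tilt [-0.0039 -0.0002 -1.    ] F [-11.7546   0.9083   5.9346] w 4.17876480634552e-05
```

12 N against the fence, so the side is seated. I'll retract and look.

carry_out --commands '[[[0,-2,0,0,0,0],[0,-6,0,0,0,0],[0,-12,0,0,0,0],[0,-12,-10,0,0,0],[0,0,-30,0,0,0],[0,0,-30,0,0,0],[0,0,-30,0,0,0],[0,0,0,0,0,0]]]'

```text
time_s: 31.7
eef_pos: [0.4958, 0.2069, 0.2847]
tool_rot: [0.003, 0.729, 0.685, 0.004]
ft_force: [0.1, -0.6, -1.2]
gripper_width: -0.001
```

carry_out --commands '[[[-36,-15,0,0,0,0],[-36,-15,0,0,0,0],[-36,-15,0,0,0,0],[-36,-15,0,0,0,0],[-30,0,0,0,0,0],[-30,0,0,0,0,0],[0,0,0,0,0,0],[0,0,0,0,0,0]]]'

```text
time_s: 32.5
eef_pos: [0.4224, 0.0066, 0.2804]
tool_rot: [0.0, 0.729, 0.684, 0.0]
ft_force: [-0.3, -0.7, -0.4]
gripper_width: 0.002
```

Run:
```python
from h import *
report();snap("side","15",(130,200,250,300),6);f=snap("top","15",(120,130,260,235),5.6)
P=world(f);T=tofence(P);im=f["pixels"].astype(int)
m=(im.min(-1)>170)&(abs(P[...,2]-.018)<.008)&(T[...,0]<0.0)&(T[...,0]>-.15)&(T[...,1]>.40)&(T[...,1]<.60)
n,l,st,c=cv2.connectedComponentsWithStats(m.astype(np.uint8));k=1+np.argmax(st[1:,4])
W=tofence(unproj(f,np.argwhere(l==k)[:,::-1],.018));print(cv2.minAreaRect((W*1000).astype(np.float32)))
```

```text
t32.50 pos [0.4224 0.0066 0.2804] fence xy [-0.2142  0.2985] yaw rel fenceX deg 89.91 tilt [ 0.0002 -0.     -1.    ] F [-0.3119 -0.6596 -0.3988] w 0.0018384573718702893
((-56.66561508178711, 499.77459716796875), (128.99008178710938, 105.47864532470703), 89.7000503540039)
```

View pics/top15.png

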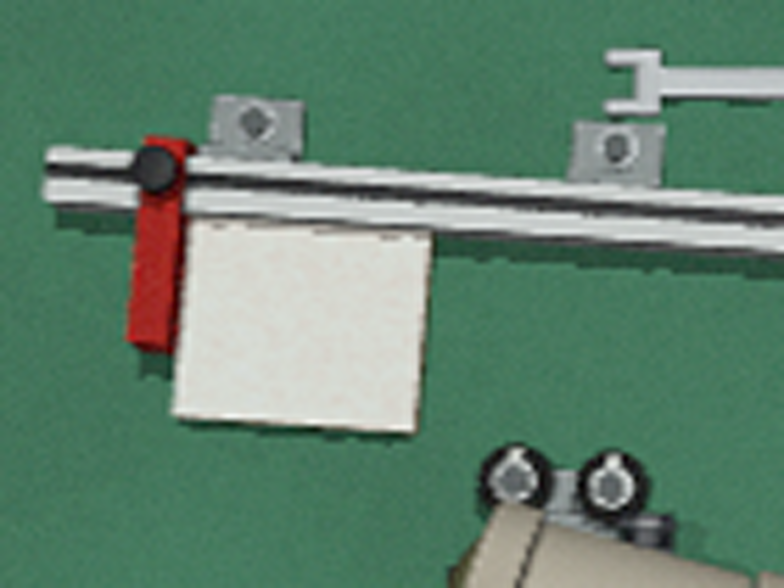

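View pics/side15.png

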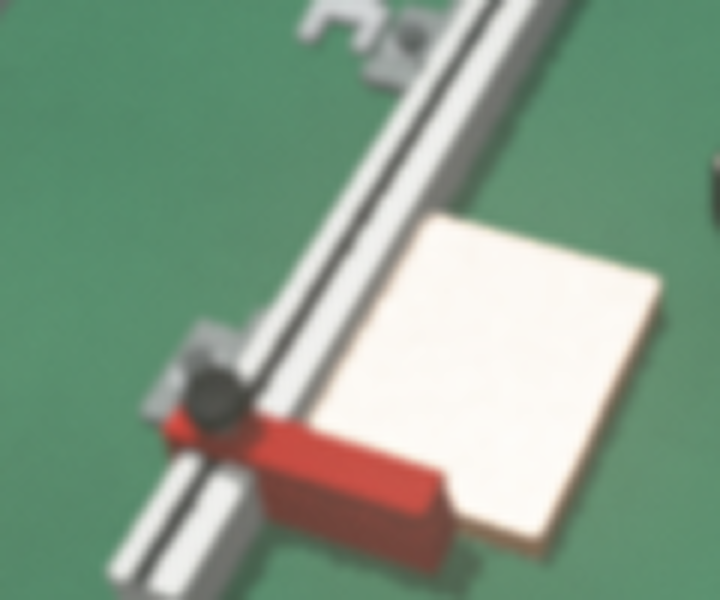

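The panel moved about 1 mm to the fence and is now flush. That sideways nudge could have freed the leading edge slightly, so I'll give one last light push on the middle of the trailing edge.

carry_out --commands '[[[28,40,0,0,0,0],[28,40,0,0,0,0],[28,40,0,0,0,0],[28,37,0,0,0,0],[0,0,0,0,0,0],[0,0,20,0,0,0],[0,0,20,0,0,0],[0,0,0,0,0,0]]]'

```text
time_s: 33.4
eef_pos: [0.585, 0.1097, 0.2381]
tool_rot: [-0.002, 0.728, 0.685, -0.002]
ft_force: [-0.8, 0.5, -0.7]
gripper_width: 0.002
```

Run:
```python
from h import *
report()
```

```text
t33.40 pos [0.585  0.1097 0.2381] fence xy [-0.0583  0.4114] yaw rel fenceX deg 90.06 tilt [-0.0053  0.     -1.    ] F [-0.7811  0.4845 -0.6726] w 0.0015068747613147004
```

carry_out --commands '[[[0,0,20,0,0,0],[0,0,20,0,0,0],[0,0,12,0,0,0],[0,0,5,0,0,0],[0,0,0,0,0,0],[3,0,0,0,0,0],[3,0,0,0,0,0],[3,0,0,0,0,0]]]'

```text
time_s: 34.2
eef_pos: [0.5868, 0.1182, 0.1843]
tool_rot: [0.0, 0.729, 0.685, 0.0]
ft_force: [-0.7, -0.3, 0.3]
gripper_width: 0.003
```

carry_out --commands '[[[2,0,0,0,0,0],[0.5,0,0,0,0,0],[0.5,0,0,0,0,0],[0.5,0,0,0,0,0],[0.5,0,0,0,0,0],[0.5,0,0,0,0,0],[0,0,0,0,0,0],[0,0,0,0,0,0]]]'

```text
time_s: 35.0
eef_pos: [0.587, 0.1223, 0.1837]
tool_rot: [-0.0, 0.729, 0.685, -0.0]
ft_force: [-1.2, 0.3, 0.1]
gripper_width: 0.001
```

Run:
```python
from h import *
report()
```

```text
t35.00 pos [0.587  0.1223 0.1837] fence xy [-0.0571  0.4242] yaw rel fenceX deg 89.99 tilt [-0.  0. -1.] F [-1.1694  0.2735  0.1007] w 0.0011205515048443963
```

carry_out --commands '[[[0.5,0,0,0,0,0],[0.5,0,0,0,0,0],[0.5,0,0,0,0,0],[0.5,0,0,0,0,0],[0,0,0,0,0,0],[0,0,0,0,0,0],[0,0,0,0,0,0],[0,0,0,0,0,0]]]'

```text
time_s: 35.8
eef_pos: [0.5871, 0.1234, 0.1837]
tool_rot: [0.0, 0.729, 0.685, -0.001]
ft_force: [-1.5, -8.2, 1.6]
gripper_width: -0.002
```

carry_out --commands '[[[0.5,0,0,0,0,0],[0.5,0,0,0,0,0],[0.3,0,0,0,0,0],[0,0,0,0,0,0],[0,0,0,0,0,0],[0,0,0,0,0,0],[0,0,0,0,0,0],[0,0,0,0,0,0]]]'

```text
time_s: 36.6
eef_pos: [0.5872, 0.1239, 0.1837]
tool_rot: [0.001, 0.729, 0.685, -0.002]
ft_force: [-2.1, -13.8, 2.4]
gripper_width: -0.001
```

It is stiff straight away (14 N), so the panel is fully home. I'll retract clear.

carry_out --commands '[[[-1,0,0,0,0,0],[-3,0,0,0,0,0],[-4,0,0,0,0,0],[0,0,-10,0,0,0],[0,0,-30,0,0,0],[0,0,-30,0,0,0],[0,0,-30,0,0,0],[0,0,0,0,0,0]]]'

```text
time_s: 37.4
eef_pos: [0.5873, 0.118, 0.2887]
tool_rot: [0.003, 0.729, 0.685, 0.003]
ft_force: [-0.0, 0.1, 0.1]
gripper_width: 0.002
```

carry_out --commands '[[[-30,-40,0,0,0,0],[-30,-40,0,0,0,0],[-30,-40,0,0,0,0],[-30,-35,0,0,0,0],[-30,0,0,0,0,0],[-30,0,0,0,0,0],[0,0,0,0,0,0],[0,0,0,0,0,0]]]'

```text
time_s: 38.2
eef_pos: [0.4206, -0.0524, 0.2836]
tool_rot: [-0.0, 0.729, 0.684, 0.0]
ft_force: [-0.3, 1.0, -0.2]
gripper_width: -0.002
```

Run:
```python
from h import *
report();snap("side","16");f=snap("top","16")
im=f["pixels"][130:235,120:260];cv2.imwrite("pics/crop16.png",cv2.resize(im,None,fx=5.6,fy=5.6,interpolation=cv2.INTER_CUBIC))
```

```text
t38.20 pos [ 0.4206 -0.0524  0.2836] fence xy [-0.2123  0.2395] yaw rel fenceX deg 89.92 tilt [-0.0002  0.0004 -1.    ] F [-0.3323  0.9778 -0.1829] w -0.0019102373461621692
```

View pics/top16.png

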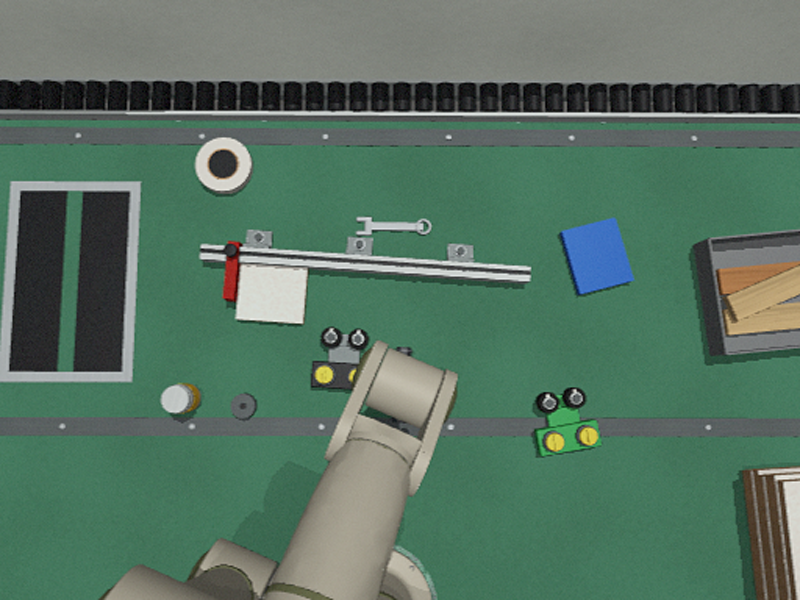

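View pics/crop16.png

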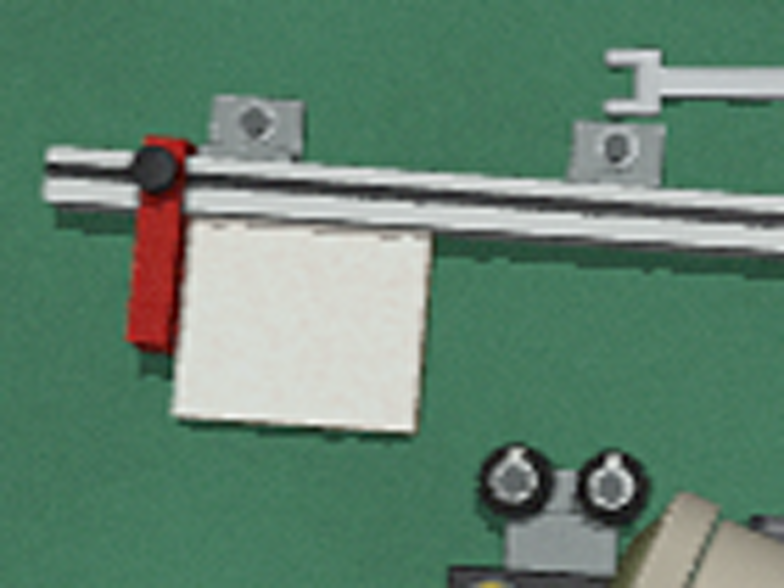

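View pics/side16.png

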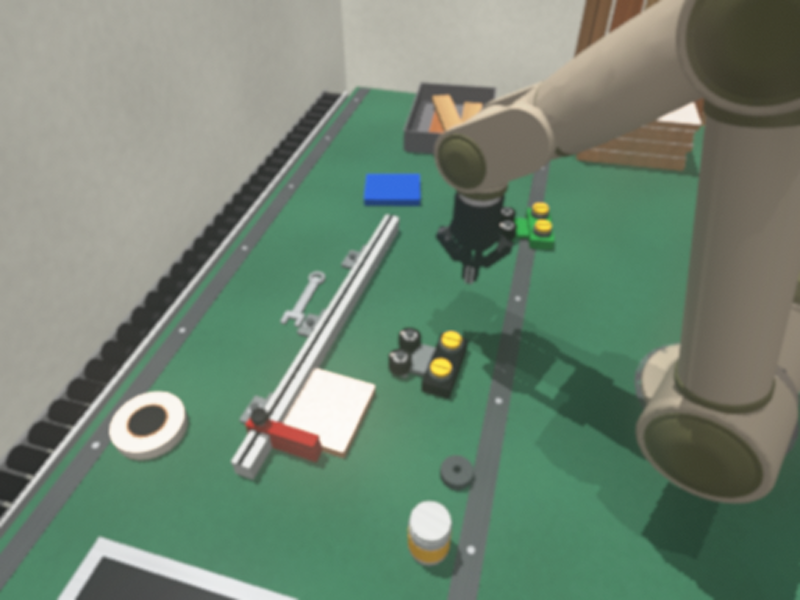

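The panel sits against the stop and the fence. The tin (180,398), weight (243,405) and spanner (395,226) are at their starting pixels, and the robot is clear of everything. I'll hand it in.

```bash
python3 -c "
from plant import arm; print(arm.close_job())"
```

```text
the job is handed in; nothing more can be done
None
```

I pushed the white panel flush to the fence with two fingers, then fed it from behind, leading end first, between the fence and the black guide's rollers to the red stop. I finished with a light sideways nudge to the fence and a light push on the trailing edge, and handed in at about 38 s with the arm clear.

- **Contact:** the final pushes met firm resistance, about 12 N at the fence and 14 N at the stop (18 N on the first arrival at the stop). Those were the highest forces I read.
- **Position:** the last pictures show the panel along the stop and the fence, with its trailing edge past both rollers. The measured outline is within about 0.3° of the fence direction. The camera alone resolves only 1–2 mm, so I relied on the contact forces to judge it flush and home.
- **Bystanders:** the tin, weight and spanner are at the same pixels as at the start.
- **Mismatch:** at first contact with the fence, the fence face seemed about 2 mm nearer the robot than my calibrated position, which is within the stated calibration error. No check failed.

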